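# Seat a shaft collar's set screw on the flat and lock it

### The job

The aluminium collar on the drive shaft of the bench stand is loose, with the sprung nose of its T-handled set screw riding on the round of the shaft. Turn the collar gently away from the robot until you feel the nose drop into the narrow flat milled along the shaft and stop against its shoulder, without forcing it on. Then tighten the screw clockwise until it comes up solid on the flat and is snug, and let go. Do not tighten it hard while it is off the flat, as that scores the shaft, do not overtighten it, and leave the spanner, spare collar, tin and bolt tray where they are.

Things in the scene. Friction and masses are not known exactly. Their poses are not given: they have to be found in the camera images.
- stand: Grey base plate 130 x 300 x 12 mm fixed to the bench, with two dark bearing blocks 190 mm apart (round tops, 29 mm radius about the shaft, 26 mm thick). Origin: centre of the plate's underside, on the bench. z up; y along the shaft, to the belt pulley (84 mm across, 20 mm thick) at the +y end; the robot is on the -x side. The shaft's axis is 110 mm above the origin.
- spindle: Carries the shaft. Origin: on the shaft's axis at the middle of the collar, 110 mm above the bench; axes as the stand's. This pose does NOT tell which way the flat faces. The steel shaft is 30 mm across, 300 mm long, and does not turn; one flat is milled along its whole length, 7.6 mm wide, 4 mm deep (its floor 11 mm from the axis), with a 1 mm chamfered shoulder on each side.
- shaft_end (a point): Middle of the shaft's bare end at -y, on the axis. The flat shows as a dark strip on the bare shaft on both sides of the collar and as a notch at this end. It faces upward: anywhere between 0.55 rad leaning away from the robot (to +x of the stand) and 0.28 rad leaning towards it (to -x). No reading tells its angle: look, or feel with the screw's nose.
- collar: Aluminium shaft collar, 50 mm across, 20 mm wide along the shaft, midway between the bearings; it turns about the shaft's axis only. Origin on that axis; y along the shaft, z outward along the set screw. At the start z leans 0.48 to 0.62 rad from upright towards the robot (-x of the stand), at least 0.2 rad more than the flat does: turn it away from the robot (to +x) to reach the flat.
- collar_rim (a point): Where the screw enters the collar, 25 mm from the axis. Turning the collar takes about 0.09 N m (1.5 N at the T-head) while the nose rubs on the round, and it stays where it is left. Over the flat the nose (6 mm wide) drops in with 0.06 rad of play each way; then the shoulder resists: 3 to 5 N at the T-head is a clear stop, over 9 N (50 N at the nose) damages it.
- t_screw (a joint): Turn of the set screw, rad: 0 at the start, growing as it is turned in, clockwise seen from outside looking at the shaft. 1 rad moves screw and head 2.5 mm inward. On the round of the shaft (wrong place) its sprung nose comes up solid at about 0.25 rad and 50 N is reached near 0.55 rad; on the flat it comes up solid at about 1.8 rad. Friction holds it where it is left.
- screw_stem (a point): Underside of the T-head, on the screw's axis, 46 mm from the shaft's axis at screw 0. Turning takes 0.16 to 0.2 N m while the nose's spring gives way (nose force 8 to 25 N on the flat); once solid the nose's force climbs about 8 N, the torque 0.02 N m, for each 0.1 rad. Snug on the flat is 2.0 to 2.4 rad (35 to 70 N, 0.23 to 0.32 N m); 2.75 rad (100 N, 0.39 N m) is too much.
- screw_grip (a point): Point to grip on the T-head: on the screw's axis, 10 mm above the head's underside, 56 mm from the shaft's axis at screw 0. The dark steel head is a bar 10 mm thick (its x), 38 mm long (its y), 18 mm high (its z, outward along the screw), on a 10 mm stem; 21 mm are free between head and collar rim at screw 0. At screw 0 the bar lies along the shaft.
- spare_collar: Bystander: a loose aluminium collar, 50 mm across, 20 mm high, lying on the bench; origin at the centre of its underside.
- spanner: Bystander: a loose flat steel spanner 170 mm long, 8 mm thick, along its x; origin at the middle of its underside.
- bolt_tray: Bystander: a grey plastic tray 110 x 150 x 40 mm with black bolts; origin at the centre of its underside.
- oil_tin: Bystander: a steel tin 54 mm across, 75 mm high; origin at the centre of its underside.

How it is judged (in metres and radians):
At the end, for the whole second after the job is handed in: The set screw is turned in past 1.7 rad (which is possible only on the flat) and its nose still presses on the shaft with more than 28 N; screw and collar are at rest and let go; the spanner, spare collar, tin and tray are within 30 mm of where they stood (value of joint t_screw above 1.7 rad and contact force between collar and spindle above 28 N and velocity of joint t_screw below 0.05 rad/s and angular speed of collar below 0.05 rad/s and distance of each of spare_collar, spanner, bolt_tray, oil_tin from where it was at the start of the episode below 0.03 m); the robot touches nothing.
It fails at once if the nose was pressed on the shaft or its shoulder with more than 50 N before the screw was turned in 1 rad (tightened off the flat, or the collar forced) (contact force between collar and spindle above 50 N and value of joint t_screw below 1 rad).
It fails at once if the screw was overtightened: its nose pressed on the shaft with more than 100 N (contact force between collar and spindle above 100 N).
It fails at once if a bystander (spanner, spare collar, tin, bolt tray) was moved more than 30 mm (distance of any of spare_collar, spanner, bolt_tray, oil_tin from where it was at the start of the episode above 0.03 m).
It also fails if it takes over 61 s, if anything falls off the work surface, if the arm or the gripper's body presses on something with over 40 N, if the wrist force passes 120 N, or if a joint passes its speed limit or range.

### The arm

A 6-joint arm with a two-finger parallel gripper is mounted at the origin on the work surface. World frame = base frame: x ahead of the robot, y to its left, z up, the work surface at z = 0. Lengths are in m, angles in degrees, forces in N, time in s.
With the tool pointing down it reaches from about 0.25 to 0.725 m from the base axis. Payload 9.7 kg.
Tool frame: the origin (TCP) lies at the very end of the fingers, on their centre line; the grasp point (between the pads) lies 19 mm behind it (bot.grip_point_offset is the distance from the TCP to the grasp point, in m); y points along the fingers, x is the direction in which the jaws open and shut, and the axes are right-handed (so a half turn about y gives the same grasp; the last joint's range is limited). The gripper opens to 85 mm and grips with 20 to 120 N. Pads are 22 mm wide; open, the fingers measure 114 mm over their backs; the gripper's body (76 mm by 85 mm) begins 54 mm behind the grasp point. The pads swing forward as they close: fully open they stand 13 mm farther back than shut.
Start: joints at [63.885, 4.979, 10.078, 95.1, 0, 90], TCP at [0.242, 0.494, 0.231] pointing down, gripper open.
Joint ranges: [-179.16, 179.16], [-48.56, 103.87], [-65.8, 70.77], [-126.05, 130.52], [-82.76, 87.17], [-180, 180]. Speed limits (degrees/s): [127.2, 127.2, 147.25, 180, 180, 180].

### API

Orientations are given as [roll, pitch, yaw] about the fixed x, y, z axes, in that order (R = Rz(yaw) Ry(pitch) Rx(roll)).
In Python, from workcell import bot gives the robot as it stands.
- The arm moves only by the shell command python3 -m inch 'ROWS' [FORCE]. ROWS is JSON, a list of rows, each a list of 3 entries, a list of its own where there are three numbers: the shift along the tool's x, y, z in mm, then the turn, a rotation vector about the tool's x, y, z in rad, then the finger opening in mm, from 0 to 85.4. In form: [[[x, y, z], [ax, ay, az], grip], ...]. A call has 1 to 20 rows; each row is the pose to reach, as a shift and turn from the pose measured when the call began, along the tool's axes at that moment; what a row does not reach only later rows make up. A row lasts 1/10 s, in which the tool goes at most 50 mm and 8.59 degrees, less where a joint would pass 70% of its speed; a pose out of reach is approached as far as the arm can. A call with a gripper value outside its range is refused whole. The fingers move at their own pace and stop on an object; FORCE is the grip in N (left out, the last holds). Time passes only in rows, so rows that repeat a pose let the fingers close. It gives the time, the measured TCP pose, the force and the opening at its end, in the units of the state.
- bot.get_obs(): the state, without advancing time (a new reading comes with each control period).
- bot.camera(name): name is "side" or "top"; returns a dict with "frame" (384x512x3 uint8, red, green, blue), "mtx" (3x3 intrinsics, pixels), "origin" and "orientation" of the camera in the world. Camera axes: x right, y down, z forward; pixel columns grow to the right and rows downward; lengths in m; the calibration is good to about 2 mm. A picture is of the moment at which its call begins. There is no depth.
- bot.job_done(): hands the job in, once; it reports no verdict.
Trained networks look in a picture, given as the dict that the camera call returned (one of the last four; its "shot" number tells which), for a name from the list of things; names that differ only in an ending like _2 or _b are one class to them, and where a whole thing is asked for, a point or a joint stands for the part that bears it (a point fixed in the world has none). Each returns a list of dicts, best first, with "confidence" (0 to 1); they miss things now and then, are a little off and sometimes report something else, mostly with a low value. They report only what shows in the picture. A call takes as long as a camera call.
- bot.search_frame(picture, name): "box" ([left, top, right, bottom] in pixels, round what is visible of it).
- bot.cut_out(picture, name): "region" (384x512 bool, what is visible of it) and "box" ([left, top, right, bottom] in pixels, round what is visible of it).
The state is a dict: "time": time; "q": joint angles; "qd": joint speeds; "joint_efforts": joint torques, N m; "ee_pos": TCP position; "tcp_rot": TCP orientation; "wrist_force": force on the tool from outside, world axes, zero at the start; "torque": the same for the moment, N m; "opening": finger opening in m.
Only numpy, scipy, OpenCV 4.12 (cv2) and the standard library are available. Lean on these libraries where they do the work, as an engineer would, in place of code of your own. Each camera call takes 0.05 s, during which the arm holds its last target. There are 200 camera calls.

## Working session

There is one attempt and no reset: what is moved stays moved. The work goes in short steps, Python scripts to look and compute and a shell command to move; the robot and the scene stay as the last step left them, time stands still between calls to the robot, and variables do not carry over. Pictures are saved under pics/ and viewed, about 8 in all and at most 12, crops included, and the job is handed in when it is done.

```bash
ls; mkdir -p pics; cat > h.py <<'E'
import numpy as np, cv2
from scipy.spatial.transform import Rotation as R
from workcell import bot
def cam(n):
    p=bot.camera(n); return p
def pm(p):
    o=p["orientation"]; o=np.array(o)
    Rm=o if o.shape==(3,3) else R.from_euler('xyz',o,degrees=True).as_matrix()
    return np.array(p["mtx"]),np.array(p["origin"]),Rm
def ray(p,uv):
    K,c,Rm=pm(p); d=Rm@np.linalg.solve(K,[uv[0],uv[1],1.]); return c,d/np.linalg.norm(d)
def atz(p,uv,z):
    c,d=ray(p,uv); return c+d*(z-c[2])/d[2]
def proj(p,X):
    K,c,Rm=pm(p); v=K@(Rm.T@(np.array(X)-c)); return v[:2]/v[2]
def tri(rs):
    A=np.zeros((3,3));b=np.zeros(3)
    for c,d in rs:
        M=np.eye(3)-np.outer(d,d);A+=M;b+=M@c
    return np.linalg.solve(A,b)
E
python3 - <<'E'
from h import *
print(bot.get_obs())
for n in("top","side"):
    p=cam(n); print(n,p["origin"],p["orientation"],p["mtx"])
    cv2.imwrite(f"pics/{n}0.png",p["frame"][:,:,::-1])
    for t in("stand","spindle","collar","shaft_end","collar_rim","screw_stem","screw_grip","t_screw","spare_collar","oil_tin","spanner","bolt_tray"):
        r=bot.search_frame(p,t); print(t,[(np.round(x["box"]).tolist(),round(x["confidence"],2)) for x in r[:2]])
E
```

```text
pics
{'time': 0.0, 'q': array([ 6.38846132e+01,  5.01134148e+00,  1.00359185e+01,  9.50987161e+01,
       -4.47670368e-04,  9.00005440e+01]), 'qd': array([-0.0513104 , -0.01003608, -0.11856985,  0.00891943, -0.04341031,
       -0.07976381]), 'joint_efforts': array([-1.67086735e-03, -5.20390427e+01,  4.64801788e+01,  1.62614178e-02,
       -2.88934393e-05,  6.90864709e-06]), 'ee_pos': array([0.24200701, 0.49365711, 0.23059386]), 'tcp_rot': array([-9.00004484e+01,  7.41390601e-02,  6.38840691e+01]), 'wrist_force': array([ 0.20578908, -0.28215108,  0.26170284]), 'torque': array([ 0.03897198,  0.0221429 , -0.01854029]), 'opening': 0.08540530556074735}
top [ 0.55063226 -0.00353875  1.10108737] [-176.32315824    0.41574873  -90.18584595] [[365.17583415   0.         259.33069947]
 [  0.         365.17583415 197.19859869]
 [  0.           0.           1.        ]]
stand [([174.0, 158.0, 285.0, 210.0], 0.97)]
spindle [([174.0, 159.0, 286.0, 192.0], 0.62)]
collar [([222.0, 171.0, 236.0, 190.0], 0.5)]
shaft_end [([173.0, 161.0, 286.0, 190.0], 0.84)]
collar_rim [([224.0, 173.0, 233.0, 191.0], 0.
[... 597 characters left out ...]
260.0], 0.62)]
spindle [([226.0, 151.0, 288.0, 220.0], 0.9), ([156.0, 201.0, 219.0, 222.0], 0.16)]
collar []
shaft_end [([224.0, 150.0, 294.0, 220.0], 0.56)]
collar_rim [([161.0, 203.0, 219.0, 220.0], 0.58), ([247.0, 165.0, 268.0, 199.0], 0.55)]
screw_stem [([244.0, 167.0, 257.0, 175.0], 0.44)]
screw_grip [([243.0, 165.0, 256.0, 174.0], 0.5)]
t_screw [([243.0, 162.0, 254.0, 176.0], 0.39)]
spare_collar [([205.0, 257.0, 226.0, 278.0], 0.65), ([220.0, 151.0, 304.0, 262.0], 0.19)]
oil_tin [([224.0, 178.0, 234.0, 187.0], 0.37), ([246.0, 165.0, 268.0, 195.0], 0.26)]
spanner [([160.0, 201.0, 220.0, 221.0], 0.92), ([245.0, 167.0, 252.0, 175.0], 0.48)]
bolt_tray [([275.0, 239.0, 352.0, 305.0], 0.71)]
```

```bash
python3 - <<'E'
import cv2,numpy as np
a=cv2.imread("pics/top0.png")[140:270,130:360]; b=cv2.imread("pics/side0.png")[135:275,150:310]
a=cv2.resize(a,None,fx=3.4,fy=3.4,interpolation=cv2.INTER_CUBIC)
b=cv2.resize(b,None,fx=5,fy=4.25,interpolation=cv2.INTER_CUBIC) if 0 else cv2.resize(b,None,fx=4.2,fy=4.2,interpolation=cv2.INTER_CUBIC)
cv2.imwrite("pics/a.png",a);cv2.imwrite("pics/b.png",b)
E
```

```text
(no output)
```

View pics/a.png

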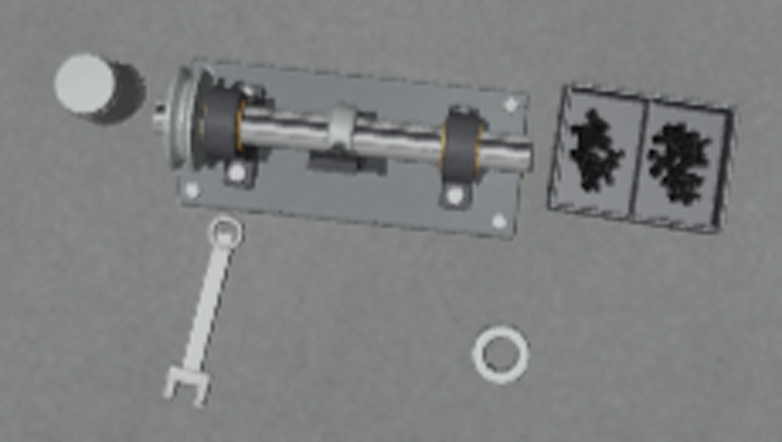

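View pics/b.png

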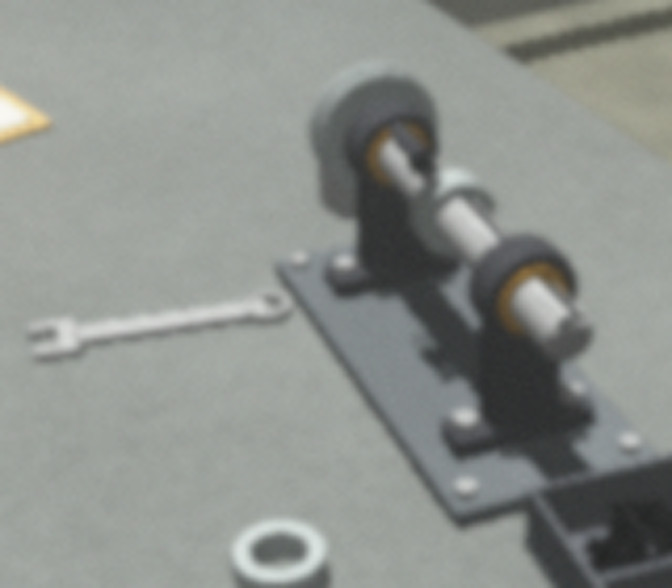

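The top view shows the stand with the pulley at left and the robot side at the bottom. The T-head is dark, near original pixel (231,188) in top and (247,170) in side. The flat isn't obvious, so I'll have to feel for it. Next I fit the stand pose and the T-head.

```bash
cat > fit.py <<'E'
from h import *
from scipy.optimize import least_squares
def fr(s):
    x,y,w=s; Rz=R.from_euler('z',w).as_matrix(); return lambda P: np.array([x,y,0])+Rz@np.array(P,float)
E
python3 - <<'E'
from fit import *
t=cam("top"); s=cam("side")
A=lambda u,v:(130+u/3.4-.35,140+v/3.4-.35)
B=lambda u,v:(150+u/4.2-.4,135+v/4.2-.4)
obs=[(t,(.065,.15,.012),A(192,58)),(t,(.065,-.15,.012),A(527,95)),(t,(-.065,-.15,.012),A(514,238)),(t,(-.065,.15,.012),A(179,205)),
(s,(-.065,-.15,.012),B(460,518)),(s,(-.065,.15,.012),B(278,263)),(s,(0,-.15,.11),B(570,335)),(t,(0,-.15,.11),A(532,155))]
f=lambda p:np.concatenate([proj(c,fr(p)(P))-u for c,P,u in obs])
r=least_squares(f,[.6,.05,-.1],loss='soft_l1'); print(r.x,np.round(f(r.x).reshape(-1,2),1).tolist())
F=fr(r.x); np.save("stand.npy",r.x)
for n,c in(("t",t),("s",s)):
    print(n,"axis",proj(c,F((0,0,.11))))
    for a in(.48,.55,.62):
        print(a,[np.round(proj(c,F((-np.sin(a)*d,0,.11+np.cos(a)*d))),1).tolist() for d in(.046,.056,.064)])
    im=c["frame"].copy(); 
    for a,col in((.48,(255,0,0)),(.62,(0,255,0))):
        for y in(-.019,.019):
            u=proj(c,F((-np.sin(a)*.055,y,.11+np.cos(a)*.055)))
            print(a,y,u)
    for name in("t_screw","collar"):
        for x in bot.cut_out(c,name)[:1]:
            v,u=np.nonzero(x["region"]); print(name,x["confidence"],u.mean(),v.mean(),len(u),x["box"])
u0,v0=[int(k) for k in proj(t,F((0,0,.11)))]; a=t["frame"][v0-25:v0+25,u0-35:u0+35]
u0s,v0s=[int(k) for k in proj(s,F((0,0,.11)))]; b=s["frame"][v0s-25:v0s+25,u0s-35:u0s+35]
print(u0,v0,u0s,v0s)
im=np.hstack([cv2.resize(k,(400,286),interpolation=cv2.INTER_CUBIC) for k in(a,b)]); im=cv2.convertScaleAbs(im,alpha=1.4)
cv2.imwrite("pics/c.png",im[:,:,::-1])
E
```

```text
[ 0.66303709  0.08003889 -0.10359364] [[0.6, 0.2], [1.2, -0.9], [0.9, 0.1], [-0.4, -0.2], [-0.6, -1.2], [-1.2, -1.3], [0.0, 0.4], [-0.2, -0.3]]
t axis [231.21472723 179.50157664]
0.48 [[229.0, 185.8], [228.6, 187.2], [228.1, 188.4]]
0.55 [[229.0, 186.9], [228.5, 188.6], [228.1, 190.0]]
0.62 [[228.9, 188.0], [228.4, 189.9], [228.0, 191.5]]
0.48 -0.019 [235.8896426  187.81099678]
0.48 0.019 [221.3200875  186.35762763]
0.62 -0.019 [235.73707086 190.44958962]
0.62 0.019 [221.22277581 189.0002867 ]
t_screw 0.65 227.3978494623656 186.7741935483871 93 [223.7, 185.0, 239.3, 193.0]
collar 0.69 228.83815028901734 181.68208092485548 173 [222.3, 170.3, 236.7, 190.9]
s axis [257.33203688 184.84682271]
0.48 [[249.6, 172.0], [247.8, 169.1], [246.4, 166.8]]
0.55 [[248.5, 172.8], [246.6, 170.1], [245.0, 167.9]]
0.62 [[247.5, 173.6], [245.3, 171.1], [243.5, 169.1]]
0.48 -0.019 [251.1741948  172.67985714]
0.48 0.019 [244.94281042 166.19799155]
0.62 -0.019 [248.67443236 174.67975274]
0.62 0.019 [242.51420319 168.13810511]
collar 0.83 252.45392491467578 178.89419795221843 293 [243.2, 168.4, 264.2, 191.5]
231 179 257 184
```

View pics/c.png

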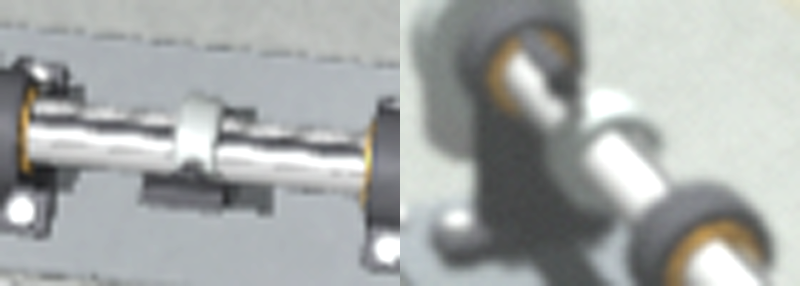

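The fit is consistent: 1 px residuals and a head lean of about 0.53. Next is a small test of joint 6's sign, then the pre-grasp calculation.

```bash
cat > goal.py <<'E'
from fit import *
# target: lean a(+ towards robot), TCP dist d from axis, turn about tool y, flip, y along shaft
def goal(a,d,turn=0,flip=0,y=0.,off=0.):
    st=np.load("stand.npy"); Rz=R.from_euler('z',st[2]).as_matrix()
    z=np.array([-np.sin(a),0,np.cos(a)]); x=np.array([np.cos(a),0,np.sin(a)])*(1-2*flip)
    T=np.column_stack([x,-z,np.cross(x,-z)]); p=np.array([0,y,.11])+z*d+np.array([np.cos(a),0,np.sin(a)])*off
    return fr(st)(p), Rz@T@R.from_rotvec([0,turn,0]).as_matrix()
def rel(P,T):
    o=bot.get_obs(); M=R.from_euler('xyz',o["tcp_rot"],degrees=True).as_matrix()
    return (M.T@(P-o["ee_pos"])*1000).round(2), R.from_matrix(M.T@T).as_rotvec().round(4)
def stat():
    """pose in stand terms: lean of -tool y, TCP in (tangential,y,radial)"""
    o=bot.get_obs(); st=np.load("stand.npy"); Rz=R.from_euler('z',st[2]).as_matrix()
    M=Rz.T@R.from_euler('xyz',o["tcp_rot"],degrees=True).as_matrix(); p=Rz.T@(o["ee_pos"]-np.array([st[0],st[1],0]))-[0,0,.11]
    yz=-M[:,1]; a=np.arctan2(-yz[0],yz[2]); F=Rz.T@o["wrist_force"]; tg=np.array([np.cos(a),0,np.sin(a)])
    rad=np.array([-np.sin(a),0,np.cos(a)])
    print("t",round(o["time"],2),"lean",a.round(4),"posang",np.arctan2(-p[0],p[2]).round(4),"y",(p[1]*1e3).round(2),"r",(np.hypot(p[0],p[2])*1e3).round(2),
     "tang off",(p@tg*1e3).round(2),"| F tang,y,rad",(F@tg).round(2),F[1].round(2),(F@rad).round(2),"My",((M.T@Rz.T@o["torque"])).round(3),"open",round(o["opening"]*1e3,1),"q",o["q"].round(1),"xdir",M[:,0].round(3))
E
python3 -m inch '[[[0,0,0],[0,0.15,0],85]]'; python3 - <<'E'
from goal import *
stat()
for f in(0,1): print(rel(*goal(.53,.137,flip=f)), goal(.53,.137)[0])
E
```

```text
time: 1.7
ee_pos: [0.2421, 0.4938, 0.2313]
tcp_rot: [-90.0, -0.0, 55.2]
wrist_force: [0.6, -0.6, 0.1]
opening: 0.0847
t 1.7 lean 0.0 posang 1.3138 y 368.06 r 477.14 tang off -461.46 | F tang,y,rad 0.65 -0.56 0.12 My [ 0.02  -0.024 -0.041] open 84.7 q [63.9  5.  10.1 95.1 -0.  98.6] xdir [0.482 0.876 0.   ]
(array([-133.44,    3.09, -521.04]), array([-0.2827,  1.0418, -0.4782])) [0.59415032 0.08720076 0.22820457]
(array([-133.44,    3.09, -521.04]), array([-0.5473, -2.0169,  0.3236])) [0.59415032 0.08720076 0.22820457]
```

```bash
python3 -m inch '[[[-40,-40,-150],[-0.15,-0.55,0.09],85],[[-40,-40,-150],[-0.15,-0.55,0.09],85],[[-40,-40,-150],[-0.15,-0.55,0.09],85],[[-133,3,-521],[-0.547,-2.017,0.324],85],[[-133,3,-521],[-0.547,-2.017,0.324],85],[[-133,3,-521],[-0.547,-2.017,0.324],85],[[-133,3,-521],[-0.547,-2.017,0.324],85],[[-133,3,-521],[-0.547,-2.017,0.324],85],[[-133,3,-521],[-0.547,-2.017,0.324],85],[[-133,3,-521],[-0.547,-2.017,0.324],85],[[-133,3,-521],[-0.547,-2.017,0.324],85],[[-133,3,-521],[-0.547,-2.017,0.324],85],[[-133,3,-521],[-0.547,-2.017,0.324],85],[[-133,3,-521],[-0.547,-2.017,0.324],85],[[-133,3,-521],[-0.547,-2.017,0.324],85],[[-133,3,-521],[-0.547,-2.017,0.324],85],[[-133,3,-521],[-0.547,-2.017,0.324],85],[[-133,3,-521],[-0.547,-2.017,0.324],85],[[-133,3,-521],[-0.547,-2.017,0.324],85]]'; python3 - <<'E'
from goal import *
stat(); print(rel(*goal(.53,.137,flip=1)))
s=cam("side"); P=fr(np.load("stand.npy"))((0,0,.13)); u,v=[int(k) for k in proj(s,P)]
cv2.imwrite("pics/d.png",cv2.resize(s["frame"][v-60:v+40,u-60:u+60],(720,600),interpolation=cv2.INTER_CUBIC)[:,:,::-1])
for a in (.48,.55,.62): print(a, proj(s,goal(a,.064)[0])) 
print(u-60,v-60)
E
```

```text
time: 3.6
ee_pos: [0.5945, 0.0879, 0.2282]
tcp_rot: [-90.0, 30.3, 174.0]
wrist_force: [0.4, -0.4, -0.4]
opening: 0.0847
t 3.6 lean 0.5294 posang 0.5281 y 0.75 r 136.88 tang off 0.18 | F tang,y,rad 0.19 -0.39 -0.59 My [-0.038  0.095 -0.445] open 84.7 q [ 12.8 -17.4 -17.   61.4  -9.4 -73.6] xdir [-0.863  0.001 -0.505]
(array([ 0.26, -0.12,  0.75]), array([-0.0006, -0.0007,  0.0006]))
0.48 [246.42842785 166.76398304]
0.55 [244.95563558 167.87245193]
0.62 [243.54539525 169.06763639]
197 117
```

View pics/d.png

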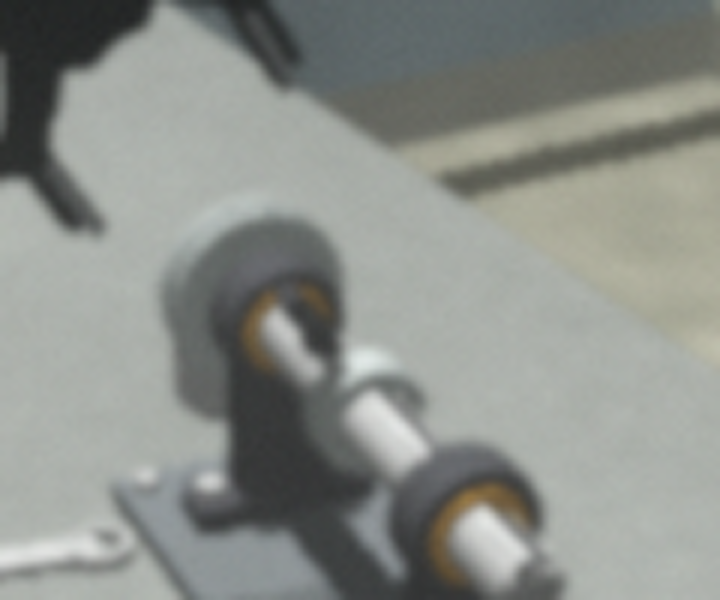

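The collar, its dark T-head (crop (310,325) → px (249,171)) and the approach line agree: lean about 0.5, y about 0. I'll go in and close loosely around the bar.

```bash
python3 -m inch '[[[0,40,1],[0,0,0],85],[[0,70,1],[0,0,0],85],[[0,90,1],[0,0,0],85],[[0,99.5,1],[0,0,0],85],[[0,99.5,1],[0,0,0],60],[[0,99.5,1],[0,0,0],40],[[0,99.5,1],[0,0,0],25],[[0,99.5,1],[0,0,0],20],[[0,99.5,1],[0,0,0],16],[[0,99.5,1],[0,0,0],16]]' 20; python3 - <<'E'
from goal import *
stat()
s=cam("side"); 
cv2.imwrite("pics/e.png",cv2.resize(s["frame"][120:210,195:305],(733,600),interpolation=cv2.INTER_CUBIC)[:,:,::-1])
E
```

```text
time: 4.65
ee_pos: [0.6444, 0.0817, 0.1429]
tcp_rot: [-90.0, 30.4, 174.0]
wrist_force: [-0.7, -0.6, -0.6]
opening: 0.0163
t 4.65 lean 0.5301 posang 0.5172 y -0.26 r 37.8 tang off 0.49 | F tang,y,rad -0.86 -0.68 -0.17 My [-0.042 -0.033 -0.439] open 16.3 q [ 10.9 -10.6 -21.   50.3  -8.4 -75.3] xdir [-0.863  0.001 -0.506]
```

View pics/e.png

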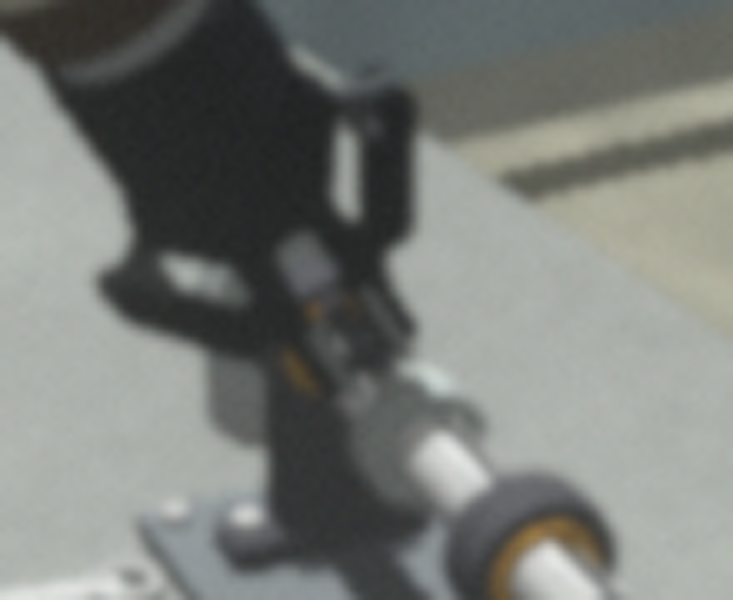

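The head sits between the fingers. I'll close to 12 mm as a loose cage and make the first safe part of the arc.

```bash
cat > chk.py <<'E'
import sys
from goal import *
n=int(sys.argv[2]) if len(sys.argv)>2 else 0
stat()
o=bot.get_obs(); st=np.load("stand.npy"); Rz=R.from_euler('z',st[2]).as_matrix()
M=R.from_euler('xyz',o["tcp_rot"],degrees=True).as_matrix()
f=o["wrist_force"]@M[:,0]   # + = pushed back toward robot (unturned, flipped grip)
sys.exit(1 if f>float(sys.argv[1]) else 0)
E
python3 -m inch '[[[0,0,0],[0,0,0],12],[[0,0,0],[0,0,0],12],[[0,0,0],[0,0,0],12]]'; python3 chk.py 9; python3 -m inch '[[[-0.95,0,0],[0,0,-0.025],12],[[-1.9,0.05,0],[0,0,-0.05],12]]';python3 chk.py 9;  python3 -m inch '[[[-0.95,0,0],[0,0,-0.025],12],[[-1.9,0.05,0],[0,0,-0.05],12]]';python3 chk.py 9
```

```text
time: 5.0
ee_pos: [0.6444, 0.0817, 0.1427]
tcp_rot: [-90.0, 30.4, 174.0]
wrist_force: [0.3, 0.1, 0.8]
opening: 0.012
t 5.0 lean 0.53 posang 0.5185 y -0.29 r 37.69 tang off 0.43 | F tang,y,rad 0.67 0.09 0.54 My [ 0.076 -0.067 -0.425] open 12.0 q [ 10.9 -10.6 -21.   50.3  -8.4 -75.3] xdir [-0.863  0.001 -0.506]
time: 5.2
ee_pos: [0.6457, 0.0815, 0.1434]
tcp_rot: [-90.0, 27.4, 174.0]
wrist_force: [-2.4, 0.6, -1.0]
opening: 0.0121
t 5.2 lean 0.4784 posang 0.4814 y -0.35 r 37.64 tang off -0.11 | F tang,y,rad -2.61 0.32 0.26 My [ 0.002  0.016 -0.84 ] open 12.1 q [ 10.5  -7.9 -17.5  54.   -7.5 -75.3] xdir [-0.888  0.    -0.46 ]
time: 5.4
ee_pos: [0.647, 0.0813, 0.1439]
tcp_rot: [-90.0, 24.4, 174.0]
wrist_force: [-0.2, -0.7, -1.0]
opening: 0.0118
t 5.4 lean 0.4265 posang 0.4422 y -0.36 r 37.52 tang off -0.59 | F tang,y,rad -0.52 -0.7 -0.88 My [ 0.002  0.008 -0.432] open 11.8 q [ 10.   -5.2 -13.9  57.7  -6.6 -75.4] xdir [-0.91   0.    -0.414]
```

```bash
cat > chk.py <<'E'
import sys
from goal import *
fs=[];ms=[]
st=np.load("stand.npy"); Rz=R.from_euler('z',st[2]).as_matrix()
for i in range(2):
    o=bot.get_obs(); M=R.from_euler('xyz',o["tcp_rot"],degrees=True).as_matrix()
    fs.append(o["wrist_force"]@M); ms.append(o["torque"]@M)
    if i==0: bot.camera("side")
M2=Rz.T@M; a=np.arctan2(M2[0,1],-M2[2,1]); p=Rz.T@(o["ee_pos"]-np.array([st[0],st[1],0]))-[0,0,.11]
f=np.mean(fs,0); m=np.mean(ms,0); base=-.04-.79*np.sin(a)
fm=-(m[2]-base)/.16
print(f"t {o['time']:.2f} lean {a:.4f} pos {np.arctan2(-p[0],p[2]):.4f} r {np.hypot(p[0],p[2])*1e3:.2f} y {p[1]*1e3:.2f} F {f.round(2)} Fm {fm:.2f} Mz {m[2]:.2f}",[round(x[0],1) for x in fs])
sys.exit(1 if max(fm,f[0])>float(sys.argv[1]) else 0)
E
C="python3 chk.py 3"; I="python3 -m inch"
$C && $I '[[[-1.3,0,0],[0,0,-0.02],12]]' >/dev/null && $C && $I '[[[-1.3,0,0],[0,0,-0.02],12]]' >/dev/null&& $C && $I '[[[-1.2,0,0],[0,0,-0.02],12]]' >/dev/null&& $C && $I '[[[-1,0,0],[0,0,-0.02],12]]' >/dev/null&& $C && $I '[[[-1,0,0],[0,0,-0.02],12]]' >/dev/null && $C
```

```text
t 5.45 lean 0.4262 pos 0.4222 r 37.64 y -0.30 F [0.66 0.45 0.17] Fm 0.80 Mz -0.50 [np.float64(0.5), np.float64(0.8)]
t 5.60 lean 0.4041 pos 0.3839 r 37.59 y -0.28 F [ 1.8   0.25 -0.02] Fm 1.62 Mz -0.61 [np.float64(1.7), np.float64(1.9)]
t 5.75 lean 0.3819 pos 0.3454 r 37.64 y -0.27 F [ 2.33 -0.34  0.16] Fm 2.45 Mz -0.73 [np.float64(3.4), np.float64(1.2)]
t 5.90 lean 0.3595 pos 0.3075 r 37.67 y -0.30 F [2.69 0.66 0.08] Fm 3.24 Mz -0.84 [np.float64(2.1), np.float64(3.2)]
```

```bash
python3 -m inch '[[[1,0,0],[0,0,-0.03],12],[[1.2,0,0],[0,0,-0.045],12]]'; python3 chk.py 3;python3 chk.py 3;python3 chk.py 3
```

```text
time: 6.1
ee_pos: [0.6509, 0.081, 0.1457]
tcp_rot: [-90.0, 18.0, 174.0]
wrist_force: [0.2, 0.4, 0.3]
opening: 0.0118
t 6.15 lean 0.3135 pos 0.3246 r 37.65 y -0.28 F [ 0.32 -0.41 -0.23] Fm 0.18 Mz -0.31 [np.float64(-0.3), np.float64(0.9)]
t 6.20 lean 0.3146 pos 0.3248 r 37.55 y -0.28 F [ 0.53 -0.28 -0.15] Fm 0.04 Mz -0.29 [np.float64(0.9), np.float64(0.2)]
t 6.25 lean 0.3148 pos 0.3312 r 37.49 y -0.33 F [-0.02  0.31  0.24] Fm -0.12 Mz -0.27 [np.float64(0.2), np.float64(-0.2)]
```

```bash
C="python3 chk.py 3.3"; I="python3 -m inch"
$I '[[[-1.2,0,0],[0,0,-0.02],12]]' >/dev/null; $C && $I '[[[-0.8,0,0],[0,0,-0.02],12]]' >/dev/null && $C && $I '[[[-0.8,0,0],[0,0,-0.02],12]]' >/dev/null&& $C && $I '[[[-0.8,0,0],[0,0,-0.02],12]]' >/dev/null&& $C && $I '[[[-0.8,0,0],[0,0,-0.02],12]]' >/dev/null&& $C && $I '[[[-0.8,0,0],[0,0,-0.02],12]]' >/dev/null && $C && $I '[[[-0.8,0,0],[0,0,-0.02],12]]' >/dev/null && $C
```

```text
t 6.40 lean 0.2930 pos 0.2989 r 37.53 y -0.33 F [2.38 0.61 0.19] Fm 1.53 Mz -0.51 [np.float64(2.5), np.float64(2.2)]
t 6.55 lean 0.2707 pos 0.2744 r 37.58 y -0.29 F [ 1.46 -0.7   0.51] Fm 1.48 Mz -0.49 [np.float64(-0.1), np.float64(3.0)]
t 6.70 lean 0.2481 pos 0.2472 r 37.50 y -0.34 F [2.07 0.47 0.86] Fm 1.08 Mz -0.41 [np.float64(1.9), np.float64(2.2)]
t 6.85 lean 0.2264 pos 0.2122 r 37.47 y -0.33 F [ 1.24 -0.43  0.82] Fm 0.40 Mz -0.28 [np.float64(0.6), np.float64(1.9)]
t 7.00 lean 0.2046 pos 0.1838 r 37.35 y -0.36 F [2.12 0.16 0.04] Fm 1.87 Mz -0.50 [np.float64(2.0), np.float64(2.3)]
t 7.15 lean 0.1833 pos 0.1540 r 37.24 y -0.38 F [ 1.4  -0.18  0.5 ] Fm 1.80 Mz -0.47 [np.float64(-0.1), np.float64(2.9)]
t 7.30 lean 0.1612 pos 0.1322 r 37.07 y -0.39 F [2.15 0.35 0.  ] Fm 1.95 Mz -0.48 [np.float64(2.9), np.float64(1.4)]
```

```bash
C="python3 chk.py 3.3"; I="python3 -m inch"
$I '[[[-0.5,-0.2,-0.3],[0,0,-0.03],12]]' >/dev/null; $C && $I '[[[-0.5,-0.2,0],[0,0,-0.02],12]]' >/dev/null && $C && $I '[[[-0.6,0,0],[0,0,-0.02],12]]' >/dev/null&& $C && $I '[[[-0.7,0,0],[0,0,-0.02],12]]' >/dev/null&& $C && $I '[[[-0.7,0,0],[0,0,-0.02],12]]' >/dev/null&& $C && $I '[[[-0.7,0,0],[0,0,-0.02],12]]' >/dev/null && $C && $I '[[[-0.7,0,0],[0,0,-0.02],12]]' >/dev/null && $C
```

```text
t 7.45 lean 0.1294 pos 0.1088 r 37.26 y -0.08 F [ 0.81 -0.43 -0.01] Fm 0.33 Mz -0.20 [np.float64(-1.0), np.float64(2.7)]
t 7.60 lean 0.1079 pos 0.0901 r 37.18 y -0.13 F [1.84 0.87 0.5 ] Fm 1.23 Mz -0.32 [np.float64(2.3), np.float64(1.4)]
t 7.75 lean 0.0873 pos 0.0640 r 37.05 y -0.18 F [1.22 0.26 0.9 ] Fm 0.86 Mz -0.25 [np.float64(0.5), np.float64(1.9)]
t 7.90 lean 0.0661 pos 0.0437 r 36.73 y -0.21 F [2.08 0.36 0.26] Fm 1.56 Mz -0.34 [np.float64(3.0), np.float64(1.2)]
t 8.05 lean 0.0459 pos 0.0158 r 36.64 y -0.22 F [ 0.74 -0.04  0.03] Fm -0.01 Mz -0.07 [np.float64(0.1), np.float64(1.4)]
t 8.20 lean 0.0253 pos -0.0072 r 36.43 y -0.25 F [ 1.8   0.03 -0.2 ] Fm 1.57 Mz -0.31 [np.float64(1.8), np.float64(1.8)]
t 8.35 lean 0.0044 pos -0.0269 r 36.10 y -0.31 F [ 1.54  0.14 -0.23] Fm 1.41 Mz -0.27 [np.float64(1.8), np.float64(1.3)]
```

```bash
C="python3 chk.py 3.3"; I="python3 -m inch"
$I '[[[-0.5,-1,-0.3],[0,0,-0.03],12]]' >/dev/null; $C && $I '[[[-0.5,-0.3,0],[0,0,-0.02],12]]' >/dev/null && $C && $I '[[[-0.6,-0.2,0],[0,0,-0.02],12]]' >/dev/null&& $C && $I '[[[-0.7,-0.2,0],[0,0,-0.02],12]]' >/dev/null&& $C && $I '[[[-0.7,-0.2,0],[0,0,-0.02],12]]' >/dev/null&& $C && $I '[[[-0.7,-0.2,0],[0,0,-0.02],12]]' >/dev/null && $C && $I '[[[-0.7,-0.2,0],[0,0,-0.02],12]]' >/dev/null && $C
python3 - <<'E'
from h import *
s=cam("side"); t=cam("top")
cv2.imwrite("pics/f.png",np.hstack([cv2.resize(s["frame"][120:220,200:300],(400,400),interpolation=cv2.INTER_CUBIC),cv2.resize(t["frame"][140:220,190:270],(400,400),interpolation=cv2.INTER_CUBIC)])[:,:,::-1])
E
```

```text
t 8.50 lean -0.0264 pos -0.0454 r 37.07 y -0.02 F [1.14 0.49 0.01] Fm 0.20 Mz -0.05 [np.float64(0.2), np.float64(2.1)]
t 8.65 lean -0.0468 pos -0.0653 r 37.06 y -0.08 F [ 1.01  0.02 -0.4 ] Fm 0.59 Mz -0.10 [np.float64(1.5), np.float64(0.5)]
t 8.80 lean -0.0673 pos -0.0835 r 36.92 y -0.09 F [ 1.36  0.23 -0.89] Fm 1.03 Mz -0.15 [np.float64(2.5), np.float64(0.2)]
t 8.95 lean -0.0873 pos -0.1094 r 36.87 y -0.16 F [ 1.28 -0.16 -0.1 ] Fm -0.18 Mz 0.06 [np.float64(1.4), np.float64(1.1)]
t 9.10 lean -0.1075 pos -0.1341 r 36.82 y -0.20 F [ 0.49 -0.18 -0.3 ] Fm 0.20 Mz 0.01 [np.float64(0.6), np.float64(0.3)]
t 9.25 lean -0.1280 pos -0.1554 r 36.72 y -0.24 F [ 1.1   0.67 -0.17] Fm 0.49 Mz -0.02 [np.float64(2.5), np.float64(-0.3)]
t 9.40 lean -0.1471 pos -0.1953 r 36.69 y -0.30 F [-2.8  -0.87  0.24] Fm -3.66 Mz 0.66 [np.float64(-2.2), np.float64(-3.4)]
```

View pics/f.png

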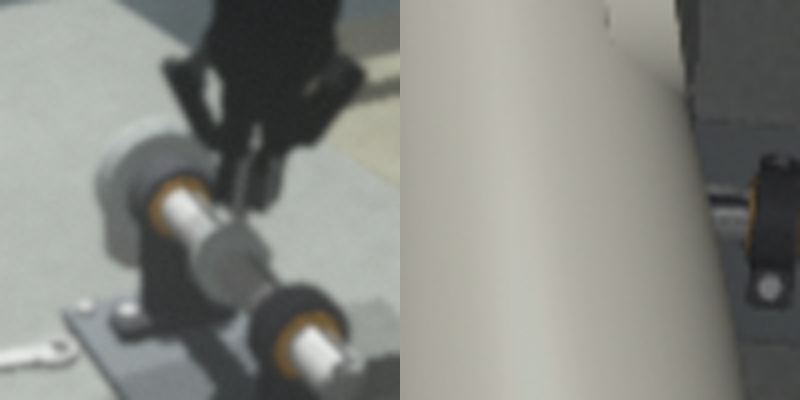

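At lean about -0.15 the force reversed: the collar jumped forward against the front finger, so the nose is dropping into the flat. I'll go on in small steps to find the far shoulder.

```bash
C="python3 chk.py 3"; I="python3 -m inch"
$C; $I '[[[0.3,-0.2,-0.2],[0,0,-0.03],12]]' >/dev/null; $C && $I '[[[-0.5,-0.2,0],[0,0,-0.015],12]]' >/dev/null && $C && $I '[[[-0.5,-0.2,0],[0,0,-0.015],12]]' >/dev/null&& $C && $I '[[[-0.5,-0.2,0],[0,0,-0.01],12]]' >/dev/null&& $C && $I '[[[-0.5,-0.2,0],[0,0,-0.01],12]]' >/dev/null&& $C
```

```text
t 9.55 lean -0.1459 pos -0.1896 r 36.83 y -0.25 F [-4.23  1.81  0.75] Fm -5.41 Mz 0.94 [np.float64(-3.8), np.float64(-4.7)]
t 9.70 lean -0.1767 pos -0.1818 r 37.00 y -0.13 F [-1.93  0.51  0.75] Fm -3.39 Mz 0.64 [np.float64(-1.1), np.float64(-2.7)]
t 9.85 lean -0.1927 pos -0.1958 r 37.07 y -0.14 F [-2.6  -0.2  -0.75] Fm -2.66 Mz 0.54 [np.float64(-2.1), np.float64(-3.1)]
t 10.00 lean -0.2094 pos -0.2075 r 37.15 y -0.21 F [-1.6   0.2  -0.01] Fm -1.67 Mz 0.39 [np.float64(-1.0), np.float64(-2.2)]
t 10.15 lean -0.2212 pos -0.2196 r 37.10 y -0.25 F [-1.09 -0.45  0.31] Fm -0.85 Mz 0.27 [np.float64(-0.8), np.float64(-1.3)]
t 10.30 lean -0.2331 pos -0.2304 r 37.05 y -0.24 F [-0.36 -0.31  0.32] Fm -0.45 Mz 0.22 [np.float64(-0.1), np.float64(-0.6)]
```

```bash
C="python3 chk.py 2.8"; I="python3 -m inch"
$C; $I '[[[-0.6,-0.2,-0.1],[0,0,-0.01],12]]' >/dev/null; $C && $I '[[[-0.6,-0.1,0],[0,0,-0.01],12]]' >/dev/null && $C && $I '[[[-0.6,-0.1,0],[0,0,-0.01],12]]' >/dev/null&& $C && $I '[[[-0.5,-0.1,0],[0,0,-0.01],12]]' >/dev/null&& $C && $I '[[[-0.5,-0.1,0],[0,0,-0.01],12]]' >/dev/null&& $C && $I '[[[-0.5,-0.1,0],[0,0,-0.01],12]]' >/dev/null&& $C && $I '[[[-0.5,-0.1,0],[0,0,-0.01],12]]' >/dev/null&& $C
```

```text
t 10.35 lean -0.2325 pos -0.2343 r 36.92 y -0.26 F [-0.42  0.15 -0.18] Fm -0.55 Mz 0.23 [np.float64(-0.6), np.float64(-0.2)]
t 10.50 lean -0.2440 pos -0.2496 r 36.94 y -0.15 F [-0.55 -0.87 -0.55] Fm -0.49 Mz 0.23 [np.float64(0.0), np.float64(-1.1)]
t 10.65 lean -0.2559 pos -0.2663 r 36.76 y -0.23 F [0.09 0.1  0.17] Fm -0.18 Mz 0.19 [np.float64(-0.1), np.float64(0.2)]
t 10.80 lean -0.2680 pos -0.2818 r 36.51 y -0.26 F [-0.15 -0.47 -0.12] Fm 1.08 Mz -0.00 [np.float64(1.0), np.float64(-1.3)]
t 10.95 lean -0.2801 pos -0.2955 r 36.27 y -0.31 F [ 0.77 -0.51  0.15] Fm 1.12 Mz -0.00 [np.float64(0.5), np.float64(1.0)]
t 11.10 lean -0.2921 pos -0.3103 r 36.03 y -0.38 F [ 1.12 -0.87 -0.18] Fm 1.63 Mz -0.07 [np.float64(2.1), np.float64(0.1)]
t 11.25 lean -0.3042 pos -0.3252 r 35.75 y -0.42 F [ 1.84 -0.69 -0.12] Fm 1.50 Mz -0.04 [np.float64(2.2), np.float64(1.5)]
t 11.40 lean -0.3162 pos -0.3405 r 35.51 y -0.48 F [ 2.02 -1.    0.79] Fm 1.62 Mz -0.05 [np.float64(1.7), np.float64(2.3)]
```

```bash
C="python3 chk.py 2.9"; I="python3 -m inch"
$I '[[[-0.3,-1.5,-0.3],[0,0,-0.015],12]]' >/dev/null; $C && $I '[[[-0.4,-0.2,0],[0,0,-0.01],12]]' >/dev/null && $C && $I '[[[-0.4,-0.2,0],[0,0,-0.01],12]]' >/dev/null&& $C && $I '[[[-0.4,-0.2,0],[0,0,-0.01],12]]' >/dev/null&& $C && $I '[[[-0.4,-0.2,0],[0,0,-0.01],12]]' >/dev/null&& $C && $I '[[[-0.4,-0.2,0],[0,0,-0.01],12]]' >/dev/null&& $C && $I '[[[-0.4,-0.2,0],[0,0,-0.01],12]]' >/dev/null&& $C
```

```text
t 11.55 lean -0.3331 pos -0.3494 r 36.80 y -0.22 F [ 0.82 -0.06 -0.07] Fm 1.03 Mz 0.05 [np.float64(1.3), np.float64(0.3)]
t 11.70 lean -0.3447 pos -0.3656 r 36.58 y -0.28 F [ 1.43 -0.34 -0.71] Fm 1.93 Mz -0.08 [np.float64(2.0), np.float64(0.9)]
t 11.85 lean -0.3560 pos -0.3795 r 36.39 y -0.33 F [ 1.08 -0.26 -0.48] Fm 2.05 Mz -0.09 [np.float64(1.8), np.float64(0.4)]
t 12.00 lean -0.3672 pos -0.3924 r 36.27 y -0.39 F [ 1.43 -0.47 -0.47] Fm 2.19 Mz -0.11 [np.float64(1.7), np.float64(1.2)]
t 12.15 lean -0.3782 pos -0.4052 r 36.16 y -0.43 F [ 2.09  0.3  -0.53] Fm 2.07 Mz -0.08 [np.float64(2.1), np.float64(2.1)]
t 12.30 lean -0.3893 pos -0.4159 r 36.07 y -0.46 F [ 2.68  0.18 -0.05] Fm 3.02 Mz -0.22 [np.float64(2.3), np.float64(3.1)]
```

```bash
C="python3 chk.py 4"; I="python3 -m inch"
$C;  $I '[[[-0.4,-0.5,-0.1],[0,0,-0.008],12]]' >/dev/null&& $C && $I '[[[-0.4,-0.2,0],[0,0,-0.008],12]]' >/dev/null&& $C && $C
```

```text
t 12.35 lean -0.3885 pos -0.4206 r 36.10 y -0.44 F [ 2.7  -0.76  0.18] Fm 3.30 Mz -0.27 [np.float64(3.1), np.float64(2.3)]
t 12.50 lean -0.3971 pos -0.4271 r 36.55 y -0.36 F [ 3.09 -0.56 -0.54] Fm 3.96 Mz -0.37 [np.float64(2.8), np.float64(3.3)]
t 12.65 lean -0.4059 pos -0.4332 r 36.67 y -0.33 F [ 3.13 -0.51 -0.06] Fm 4.44 Mz -0.44 [np.float64(2.2), np.float64(4.0)]
```

The force now climbs with displacement (2.1→3.0→4.0→4.4 N). That is the far shoulder, about 0.13 rad past the entry edge. I'll back off to mid-flat (about -0.325), check it's free, then grip.

```bash
C="python3 chk.py 9"; I="python3 -m inch"
$I '[[[2,0,-0.3],[0,0,0.04],12],[[3.6,0,-0.3],[0,0,0.075],12],[[3.6,0,-0.3],[0,0,0.075],12]]' >/dev/null; $C;$C; $I '[[[0,0,0],[0,0,0],8],[[0,0,0],[0,0,0],8],[[0,0,0],[0,0,0],8]]' 60; $C;$C;$C
```

```text
t 13.00 lean -0.3294 pos -0.3173 r 37.70 y -0.03 F [-0.49  0.32 -0.19] Fm -0.97 Mz 0.37 [np.float64(-0.9), np.float64(-0.1)]
t 13.05 lean -0.3301 pos -0.3245 r 37.55 y -0.07 F [-0.13  0.16 -0.08] Fm -0.49 Mz 0.29 [np.float64(-0.1), np.float64(-0.1)]
time: 13.35
ee_pos: [0.675, 0.0787, 0.1456]
tcp_rot: [-89.9, -18.9, 173.9]
wrist_force: [-2.9, 0.4, 4.2]
opening: 0.0091
t 13.40 lean -0.3306 pos -0.3247 r 37.61 y -0.07 F [ 3.97 -2.86 -0.41] Fm 5.12 Mz -0.60 [np.float64(4.1), np.float64(3.9)]
t 13.45 lean -0.3305 pos -0.3248 r 37.59 y -0.06 F [ 3.42 -2.39 -0.18] Fm 5.18 Mz -0.61 [np.float64(3.9), np.float64(3.0)]
t 13.50 lean -0.3303 pos -0.3255 r 37.60 y -0.04 F [ 3.47 -2.46  0.26] Fm 5.21 Mz -0.62 [np.float64(3.0), np.float64(4.0)]
```

```bash
C="python3 chk.py 9"; I="python3 -m inch"
$I '[[[0.6,0,0],[0,0,0.011],8],[[0.6,0,0],[0,0,0.011],8]]' >/dev/null; $C;$C; $I '[[[0.6,0,0],[0,0,0.011],8],[[0.6,0,0],[0,0,0.011],8]]' >/dev/null; $C;$C
```

```text
t 13.75 lean -0.3189 pos -0.3127 r 37.63 y -0.05 F [ 0.86 -2.01 -0.19] Fm 1.90 Mz -0.10 [np.float64(0.2), np.float64(1.5)]
t 13.80 lean -0.3191 pos -0.3129 r 37.62 y -0.06 F [ 1.45 -2.54 -0.24] Fm 2.28 Mz -0.16 [np.float64(1.5), np.float64(1.4)]
t 14.05 lean -0.3079 pos -0.2990 r 37.66 y -0.07 F [ 0.95 -2.06 -0.61] Fm 0.89 Mz 0.06 [np.float64(0.4), np.float64(1.5)]
t 14.10 lean -0.3082 pos -0.2994 r 37.60 y -0.05 F [ 1.29 -2.35 -0.41] Fm 1.26 Mz -0.00 [np.float64(1.5), np.float64(1.1)]
```

```bash
C="python3 chk.py 9"; I="python3 -m inch"
$I '[[[1,0,0],[0,0,0.02],8],[[1,0,0],[0,0,0.02],8]]' >/dev/null; $C; $I '[[[1,0,0],[0,0,0.02],8],[[1,0,0],[0,0,0.02],8]]' >/dev/null; $C;$C
```

```text
t 14.35 lean -0.2881 pos -0.2737 r 37.68 y -0.06 F [-0.28 -2.09 -0.65] Fm -0.33 Mz 0.24 [np.float64(-0.4), np.float64(-0.2)]
t 14.60 lean -0.2682 pos -0.2507 r 37.70 y -0.07 F [-0.88 -1.96  0.32] Fm -1.46 Mz 0.40 [np.float64(-1.3), np.float64(-0.4)]
t 14.65 lean -0.2684 pos -0.2512 r 37.69 y -0.05 F [-0.15 -2.47  0.43] Fm -0.72 Mz 0.29 [np.float64(-0.4), np.float64(0.1)]
```

```bash
cat > chk2.py <<'E'
import sys
from goal import *
st=np.load("stand.npy"); Rz=R.from_euler('z',st[2]).as_matrix(); S=[]
for i in range(3):
    o=bot.get_obs(); M=Rz.T@R.from_euler('xyz',o["tcp_rot"],degrees=True).as_matrix()
    a=np.arctan2(M[0,1],-M[2,1]); tg=np.array([np.cos(a),0,np.sin(a)]); rd=np.array([-np.sin(a),0,np.cos(a)])
    F=Rz.T@o["wrist_force"]; S.append([F@tg,F[1],F@rd,(Rz.T@o["torque"])@M[:,1]])
    if i<2: bot.camera("side")
p=Rz.T@(o["ee_pos"]-np.array([st[0],st[1],0]))-[0,0,.11]; th=np.arctan2(M[1,0],-M[:,0]@tg); S=np.array(S); m=S.mean(0)
print(f"t {o['time']:.2f} turn {th:.3f} lean {a:.4f} ytilt {M[1,1]:.4f} pos {np.arctan2(-p[0],p[2]):.4f} r {np.hypot(p[0],p[2])*1e3:.2f} y {p[1]*1e3:.2f} F tg,y,rad {m[:3].round(2)} My {m[3]:.3f} {S[:,3].round(2)} open {o['opening']*1e3:.1f} q6 {o['q'][5]:.0f}")
sys.exit(0 if max(abs(m[0]),abs(m[1]))<float(sys.argv[1]) else 1)
E
C="python3 chk2.py"; I="python3 -m inch"; $C 9
$I '[[[-0.2,0.25,0],[0,0.1,0],8],[[-0.4,0.5,0],[0,0.2,0],8],[[-0.4,0.5,0],[0,0.2,0],8]]' 80 >/dev/null; $C 6 && $I '[[[0,0.25,0],[0,0.1,0],8],[[0,0.5,0],[0,0.2,0],8],[[0,0.5,0],[0,0.2,0],8]]' >/dev/null; $C 6
```

```text
t 14.75 turn 0.003 lean -0.2685 ytilt -0.0014 pos -0.2514 r 37.69 y -0.08 F tg,y,rad [0.29 0.26 2.19] My 0.018 [0.05 0.   0.  ] open 8.9 q6 -79
t 15.15 turn 0.200 lean -0.2694 ytilt -0.0014 pos -0.2558 r 37.18 y -0.09 F tg,y,rad [-3.02  0.25  3.41] My 0.093 [0.03 0.13 0.11] open 9.5 q6 -68
t 15.55 turn 0.396 lean -0.2698 ytilt -0.0014 pos -0.2510 r 36.71 y -0.06 F tg,y,rad [-4.26 -0.31  4.11] My 0.055 [0.01 0.1  0.05] open 9.5 q6 -56
```

```bash
C="python3 chk2.py"; I="python3 -m inch"; $C 9;  $I '[[[0.74,0,0.31],[0,0,0],8],[[0.74,0,0.31],[0,0,0],8]]' >/dev/null; $C 6;  $I '[[[0.74,0,0.31],[0,0,0],8],[[0.74,0,0.31],[0,0,0],8]]' >/dev/null; $C 6
```

```text
t 15.65 turn 0.397 lean -0.2697 ytilt -0.0014 pos -0.2518 r 36.71 y -0.06 F tg,y,rad [-4.14  0.04  3.51] My 0.057 [0.05 0.1  0.03] open 8.8 q6 -56
t 15.95 turn 0.397 lean -0.2688 ytilt -0.0013 pos -0.2406 r 36.72 y -0.06 F tg,y,rad [1.58 0.02 2.95] My 0.055 [0.08 0.07 0.02] open 8.7 q6 -56
t 16.25 turn 0.397 lean -0.2678 ytilt -0.0012 pos -0.2314 r 36.75 y -0.09 F tg,y,rad [4.53 0.24 2.76] My 0.095 [0.1  0.14 0.04] open 9.4 q6 -56
```

Stiff resistance at the forward stop and the snap on entry put the free play at roughly lean -0.32…-0.20. The collar is now about mid-flat (-0.26). I'll rebalance the side load and keep turning in checked steps, compensating for about 0.75 mm of grip eccentricity.

```bash
C="python3 chk2.py 5"; I="python3 -m inch"; $I '[[[-0.65,0,-0.27],[0,0,0],8],[[-0.65,0,-0.27],[0,0,0],8]]' >/dev/null; $C && $I '[[[0.1,0.25,0],[0,0.1,0],8],[[0.2,0.25,0],[0,0.1,0],8]]' >/dev/null; $C
```

```text
t 16.55 turn 0.397 lean -0.2686 ytilt -0.0012 pos -0.2409 r 36.73 y -0.07 F tg,y,rad [-0.72 -0.06  2.36] My 0.100 [0.11 0.14 0.04] open 9.2 q6 -56
t 16.85 turn 0.494 lean -0.2686 ytilt -0.0014 pos -0.2360 r 36.48 y -0.05 F tg,y,rad [ 1.18 -0.42  3.09] My 0.068 [-0.    0.11  0.1 ] open 9.0 q6 -51
```

```bash
C="python3 chk2.py 4.2"; I="python3 -m inch"; $I '[[[-0.7,0,-0.38],[0,0,-0.01],8],[[-0.7,0,-0.38],[0,0,-0.01],8]]' >/dev/null; $C && $I '[[[-0.45,0,-0.24],[0,0,-0.008],8],[[-0.45,0,-0.24],[0,0,-0.008],8]]' >/dev/null&& $C && $I '[[[-0.45,0,-0.24],[0,0,-0.008],8],[[-0.45,0,-0.24],[0,0,-0.008],8]]' >/dev/null&& $C
```

```text
t 17.15 turn 0.494 lean -0.2783 ytilt 0.0035 pos -0.2515 r 36.48 y -0.10 F tg,y,rad [-2.37  0.22  3.86] My 0.089 [0.11 0.08 0.07] open 8.7 q6 -51
t 17.45 turn 0.493 lean -0.2860 ytilt 0.0075 pos -0.2626 r 36.45 y -0.12 F tg,y,rad [-2.54 -0.46  3.89] My 0.074 [0.08 0.1  0.05] open 8.6 q6 -51
t 17.75 turn 0.493 lean -0.2938 ytilt 0.0114 pos -0.2722 r 36.40 y -0.10 F tg,y,rad [-4.36 -0.26  3.51] My 0.088 [0.07 0.08 0.12] open 9.1 q6 -51
```

It slides at about 2.5 N and then meets the shoulder. On the round at this turn the nose would carry 45 N and wouldn't slide that easily, so it is on the flat. I'll recentre and continue.

```bash
C="python3 chk2.py 5"; I="python3 -m inch"; $I '[[[1.1,0,0.6],[0,0,0.022],8],[[1.1,0,0.6],[0,0,0.022],8]]' >/dev/null; $C && $I '[[[0.1,0.25,0],[0,0.1,0],8],[[0.2,0.5,0],[0,0.2,0],8]]' >/dev/null; $C && $I '[[[0.1,0.25,0],[0,0.1,0],8],[[0.2,0.5,0],[0,0.2,0],8]]' >/dev/null; $C
```

```text
t 18.05 turn 0.493 lean -0.2741 ytilt 0.0014 pos -0.2439 r 36.49 y -0.07 F tg,y,rad [0.55 0.   2.82] My 0.106 [0.13 0.09 0.11] open 8.7 q6 -51
t 18.35 turn 0.695 lean -0.2746 ytilt 0.0016 pos -0.2400 r 35.97 y -0.02 F tg,y,rad [-1.59 -0.34  3.41] My -0.080 [-0.21 -0.11  0.08] open 9.3 q6 -39
t 18.65 turn 0.893 lean -0.2748 ytilt 0.0018 pos -0.2366 r 35.49 y 0.10 F tg,y,rad [-1.9   0.02  3.61] My -0.131 [-0.24 -0.14 -0.01] open 8.9 q6 -28
```

```bash
C="python3 chk2.py 7"; I="python3 -m inch"; $I '[[[0.15,0.25,0.1],[0,0.1,0],8],[[0.3,0.5,0.2],[0,0.2,0],8]]' >/dev/null; $C && $I '[[[0.1,0.25,0],[0,0.1,0],8],[[0.2,0.5,0],[0,0.2,0],8]]' >/dev/null; $C && $I '[[[0.1,0.25,0],[0,0.1,0],8],[[0.2,0.5,0],[0,0.2,0],8]]' >/dev/null; $C && $I '[[[0.1,0.25,0],[0,0.1,0],8],[[0.2,0.5,0],[0,0.2,0],8]]' >/dev/null; $C
```

```text
t 18.95 turn 1.090 lean -0.2746 ytilt 0.0020 pos -0.2305 r 35.04 y 0.20 F tg,y,rad [-0.5  -0.05  3.07] My -0.108 [-0.23 -0.17  0.07] open 8.9 q6 -17
t 19.25 turn 1.286 lean -0.2747 ytilt 0.0021 pos -0.2280 r 34.59 y 0.37 F tg,y,rad [-1.02 -0.1   4.29] My -0.096 [-0.2  -0.1   0.01] open 8.9 q6 -5
t 19.55 turn 1.482 lean -0.2748 ytilt 0.0021 pos -0.2252 r 34.09 y 0.54 F tg,y,rad [-0.72 -0.3   3.84] My -0.127 [-0.21 -0.15 -0.03] open 9.3 q6 6
t 19.85 turn 1.677 lean -0.2749 ytilt 0.0021 pos -0.2226 r 33.63 y 0.75 F tg,y,rad [-1.08 -0.17  4.38] My -0.090 [-0.19 -0.11  0.02] open 9.2 q6 17
```

```bash
C="python3 chk2.py 8"; I="python3 -m inch"; $I '[[[0.1,0.25,0],[0,0.1,0],8],[[0.2,0.5,0],[0,0.2,0],8]]' >/dev/null; $C && $I '[[[0.1,0.25,0],[0,0.1,0],8],[[0.15,0.4,0],[0,0.16,0],8]]' >/dev/null; $C && $I '[[[0.1,0.25,0],[0,0.1,0],8],[[0.15,0.4,0],[0,0.16,0],8]]' >/dev/null; $C
```

```text
t 20.15 turn 1.872 lean -0.2750 ytilt 0.0021 pos -0.2216 r 33.15 y 0.91 F tg,y,rad [-1.31 -0.57  3.47] My -0.099 [-0.21 -0.09 -0.  ] open 8.9 q6 28
t 20.45 turn 2.026 lean -0.2750 ytilt 0.0021 pos -0.2223 r 32.81 y 1.03 F tg,y,rad [-1.68 -0.37  3.26] My -0.159 [-0.2  -0.17 -0.1 ] open 9.1 q6 37
t 20.75 turn 2.181 lean -0.2750 ytilt 0.0022 pos -0.2225 r 32.47 y 1.23 F tg,y,rad [-1.97 -0.51  4.51] My -0.161 [-0.24 -0.17 -0.07] open 9.0 q6 46
```

```bash
C="python3 chk2.py 9"; I="python3 -m inch"; $I '[[[0.05,0.15,0],[0,0.06,0],8]]' >/dev/null; $C;  $I '[[[0,0,0],[0,0,0],12],[[0,0,0],[0,0,0],20],[[0,0,0],[0,0,0],30],[[0,0,0],[0,0,0],30]]' >/dev/null; $C; $I '[[[0,-20,0],[0,0,0],30],[[0,-50,0],[0,0,0],30],[[0,-90,0],[0,0,0],30],[[0,-130,0],[0,0,0],30],[[0,-130,0],[0,0,0],30]]'; $C
python3 - <<'E'
from goal import *
s=cam("side"); cv2.imwrite("pics/g.png",cv2.resize(s["frame"][120:210,200:300],(667,600),interpolation=cv2.INTER_CUBIC)[:,:,::-1])
E
```

```text
t 20.95 turn 2.236 lean -0.2749 ytilt 0.0022 pos -0.2227 r 32.37 y 1.22 F tg,y,rad [-1.81 -0.1   4.19] My -0.148 [-0.2  -0.16 -0.08] open 9.5 q6 49
t 21.45 turn 2.236 lean -0.2751 ytilt 0.0022 pos -0.2238 r 32.20 y 1.21 F tg,y,rad [ 0.31 -0.09 -0.46] My -0.002 [-0.01 -0.    0.01] open 30.5 q6 49
time: 21.95
ee_pos: [0.6413, 0.0687, 0.2763]
tcp_rot: [-76.4, 10.4, 47.2]
wrist_force: [-0.1, 0.3, 0.6]
opening: 0.0301
t 22.05 turn 2.236 lean -0.3006 ytilt -0.0007 pos 0.1243 r 166.42 y -13.23 F tg,y,rad [-0.41 -0.06  0.16] My 0.012 [-0.01  0.05 -0.  ] open 30.0 q6 48
```

View pics/g.png

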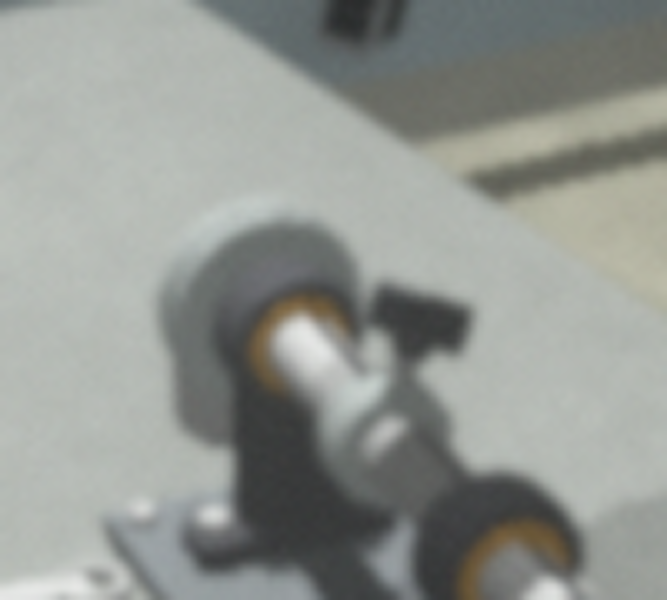

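The head now lies across the shaft, released, with ends near px (258,166) and (268,169.5). I'll check its turn against the projected model.

```bash
python3 - <<'E'
from goal import *
s=cam("side"); F=fr(np.load("stand.npy")); a=-.265
rd=np.array([-np.sin(a),0,np.cos(a)]); tg=np.array([np.cos(a),0,np.sin(a)]); Y=np.array([0,1,0])
for th in(1.6,1.9,2.1,2.25,2.4):
    c=np.array([0,0,.11])+rd*(.055-.0025*th); b=Y*np.cos(th)+tg*np.sin(th)  # clockwise seen from outside
    e=[proj(s,F(c+k*.019*b)) for k in(-1,1)]; d=e[1]-e[0]
    print(th,np.round(e,1).tolist(),"slope",round(d[1]/d[0],2),"len",np.hypot(*d).round(1))
im=s["frame"][155:180,250:278].astype(int).sum(2)
m=(im<190).astype(np.uint8); n,l,st,ce=cv2.connectedComponentsWithStats(m); i=1+st[1:,4].argmax()
v,u=np.nonzero(l==i); w,V=np.linalg.eigh(np.cov(u,v)); print("bar",ce[i]+[250,155],st[i],"slope",V[1,1]/V[0,1])
for n in("spare_collar","oil_tin","spanner","bolt_tray"):
    print(n,[(np.round(x["box"]).tolist(),round(x["confidence"],2)) for x in bot.search_frame(s,n)[:1]])
t=cam("top")
for n in("spare_collar","oil_tin","spanner","bolt_tray"):
    print("top",n,[(np.round(x["box"]).tolist(),round(x["confidence"],2)) for x in bot.search_frame(t,n)[:1]])
E
```

```text
1.6 [[255.6, 165.8], [269.1, 166.9]] slope 0.08 len 13.6
1.9 [[254.9, 165.2], [269.7, 168.1]] slope 0.2 len 15.1
2.1 [[254.8, 164.8], [269.7, 168.8]] slope 0.27 len 15.4
2.25 [[255.0, 164.6], [269.5, 169.3]] slope 0.32 len 15.3
2.4 [[255.3, 164.5], [269.2, 169.7]] slope 0.38 len 14.8
bar [262.97058824 167.97058824] [ 9 11  9  5 34] slope 0.289482673292125
spare_collar [([207.0, 258.0, 228.0, 281.0], 0.86)]
oil_tin []
spanner [([154.0, 202.0, 221.0, 220.0], 0.8)]
bolt_tray [([276.0, 241.0, 352.0, 308.0], 0.56)]
top spare_collar [([271.0, 233.0, 285.0, 252.0], 0.46)]
top oil_tin [([146.0, 154.0, 171.0, 176.0], 0.89)]
top spanner [([178.0, 240.0, 189.0, 257.0], 0.54)]
top bolt_tray [([295.0, 162.0, 350.0, 208.0], 0.89)]
```

The bar slope of 0.29 gives a turn of about 2.15 rad, within the snug range. The bystanders haven't moved, so I'm handing in.

```bash
python3 -c "
from workcell import bot
print(bot.job_done(), bot.get_obs()['time'])"
```

```text
the job is handed in; nothing more can be done
the job is handed in; nothing more can be done
```

I turned the collar away from the robot onto the flat, tightened the set screw to snug, let go, backed the arm off and handed the job in at about 22 s.

- **Finding the flat:** I pushed the T-head with the fingers held loosely around it. It rubbed at about 1.5 N. At a lean of about 0.15–0.2 rad the collar jumped forward as the nose dropped in. The far shoulder then pushed back with a clear rise to about 4 N (4.4 N from the wrist moment), and I stopped there.
- **Tightening:** I backed off to about the middle of the play, gripped the head and turned it clockwise in short, checked steps. The largest steady side load I measured was about 5 N, when the fingers first closed on the head.
- **Screw turn:** The gripper turned 2.24 rad. The head's slope in the side picture gives about 2.15 rad, and both are inside the snug range of 2.0–2.4 rad.
- **Released:** After opening, the wrist force and moment were near zero.
- **Bystanders:** The spare collar, tin and tray showed in the same places as at the start, to within a few pixels. The spanner matched in the side view, but the top view detected only part of it. The side view did not find the tin, but the top view did.

One reading did not fit fully. The wrist torque at the end of each step was about 0.20–0.24 N m and did not clearly climb to the 0.28 N m expected for 2.24 rad. The signal decays quickly between steps and is noisy, so snugness rests mainly on the turn angle. The nose force itself was not measured.

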